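# Clamp a turned part with a cam-locked slide

### The job

Clamp the brass part in the small cam-lock fixture: swing the cam's lever all the way round to its far stop, so that the cam's low side faces the slide; push the slide forward by its upright tail plate until the jaw has seated the part fully in the V block; then swing the lever all the way back to its near stop, so that the cam locks the slide. Only push, gently, with the fingertips: grip and lift nothing, do not touch the part itself, keep it standing, and leave the punch, the fitting and the brush where they are.

Things in the scene. Friction and masses are not known exactly. Their poses are not given: they have to be found in the camera images.
- fixture: Cam-lock holding fixture, fixed on the bench: aluminium base plate 12 mm thick, in its own frame from x -92 to +104 mm and y -58 to +58 mm. Origin on the bench under the plate; x axis = forward stroke of the slide (from its tail plate to the V block), y to the left of that, z up. The x and y in mm given below are in this frame.
- slide (a joint): Follower slide, travel in m along the fixture's +x: 0 = fully back, 0.0506 = home with the part seated, end of travel 0.054. A 30 mm wide steel bar on the line y = +25, tail plate at its back, flat brass jaw nose at its front (nose at x +8 at travel 0). Stays where it is left (friction 3 N). Unless the cam is near its low point, its rim blocks the slide's roller after a few mm.
- cam (a joint): Eccentric cam disc (40 mm diameter, 6 mm off its pin) with a lever, right of the slide. Angle in rad, growing anticlockwise from above: 0 = high point (lever points straight back, along -x, at the near stop pin), pi = low point (lever points straight forward, +x, at the far stop pin). The lever swings between them on the right-hand (-y) side. Stays where left; about 3 N at the knob turns it.
- cam_axis (a point): Point on the axis of the cam's upright pin (x +10, y -25), 75 mm above the bench; the pin's hexagon head below it ends 63 mm above the bench.
- lever_grip (a point): Middle of the upright black knob at the end of the cam's lever, 70 mm from the cam's axis, 75 mm above the bench. Knob round, 16 mm in diameter, 55 to 96 mm above the bench; lever arm below it 12 mm wide, 48 to 55 mm up. Stop pins (54 mm high) stand 48 mm behind and ahead of the cam's axis, 10 mm left of it. Only the tail plate and the cam's pin head are higher.
- push_face (a point): Point on the rear face of the slide's upright tail plate, on the slide's middle line, 50 mm above the bench; moves with the slide. The plate is 32 mm wide, 10 mm thick, its top 65 mm above the bench; its rear face looks along the fixture's -x. The base plate's top behind it is 12 mm above the bench.
- part_mid (a point): Centre, half-way up, of the loose turned brass part (22 mm in diameter, 20 mm tall with the thin steel pin on its top), which stands upright on the base plate between the jaw nose and the V block.
- seat (a point): Where part_mid lies when the part is seated in the V block (x +70, y +25, height 22 mm).
- punch: Bystander: brass press punch, 29 mm in diameter, 45 mm tall, standing on the bench; origin at the middle of its underside.
- fitting: Bystander: small brass pipe fitting, 16 x 18 mm, 34 mm tall, standing on the bench; origin at the middle of its underside.
- brush: Bystander: wooden parts brush, 20 x 146 x 9 mm, lying on the bench; origin at the middle of its underside.
- roller (a point): Top of the slide's follower roller (14 mm in diameter, 47 mm above the bench), on a side arm of the slide that reaches to the right towards the cam; at x -19, y -2 when the slide is fully back, moves with the slide. It passes the cam only when the cam's low side faces it; with the slide home the cam's high side can swing in behind it and lock it.
- press_frame (a point): Top middle of the tall grey press frame that stands to the left of the fixture (part of the room, fixed): about 120 mm deep (world x), 200 mm wide (world y), solid side walls from the bench up to 280 mm. Keep the arm and gripper clear of it on the way.

How it is judged (in metres and radians):
On the way, in this order (a step that is already met when the one before it is completed fails the run):
1. the cam is turned to its low point (within 15 degrees) while the slide is still back (value of joint cam above 2.88 rad and value of joint slide below 0.012 m), for 0.2 s.
2. with the cam still low, the slide is pushed forward and the part is seated in the V block (within 2.5 mm) (value of joint slide above 0.0482 m and value of joint cam above 2.6 rad and horizontal distance between part_mid and seat below 0.0025 m), for 0.2 s.
At the end, for the whole second after the job is handed in: The cam is back at its high point (within 15 degrees of the near stop) behind the roller, the slide is home (within 2.4 mm), the part stands upright in the V block (within 2.5 mm of its seat), and all is at rest (value of joint cam below 0.26 rad and value of joint slide above 0.0482 m and horizontal distance between part_mid and seat below 0.0025 m and angle between part_mid's own z axis and vertical below 0.1 rad and velocity of joint slide between -0.005 and 0.005 m/s and velocity of joint cam between -0.05 and 0.05 rad/s); the robot touches nothing.
It fails at once if the part is lifted more than 6 mm or tipped (z of part_mid in the frame of fixture above 0.028 m or angle between part_mid's own z axis and vertical above 0.4 rad).
It fails at once if the robot touches the part (contact force between any of the arm, the fingers and part above 0.5 N).
It fails at once if the lever is gripped or forced (more than 40 N between it and the fingers) (contact force between the fingers and cam above 40 N).
It fails at once if the slide is gripped or forced (more than 40 N between it and the fingers) (contact force between the fingers and slide above 40 N).
It fails at once if a bystander is moved more than 15 mm (distance of any of punch, fitting, brush from where it was at the start of the episode above 0.015 m).
It also fails if it takes over 72 s, if anything falls off the work surface, if the arm or the gripper's body presses on something with over 40 N, if the wrist force passes 120 N, or if a joint passes its speed limit or range.

### The arm

A 6-joint arm with a two-finger parallel gripper is mounted at the origin on a cart in front of the work surface, level with it; the furniture and walls round the work are solid. World frame = base frame: x ahead of the robot, y to its left, z up, the work surface at z = 0. Lengths are in m, angles in degrees, forces in N, time in s.
With the tool pointing down it reaches from about 0.375 to 0.9 m from the base axis. Payload 3.1 kg.
Tool frame: the origin (TCP) lies at the very end of the fingers, on their centre line; the grasp point (between the pads) lies 19 mm behind it; z points along the fingers, y is the direction in which the jaws open and shut (so a half turn about z gives the same grasp; the last joint's range is limited). The gripper opens to 87 mm and grips with 3 to 60 N. Pads are 19 mm wide; open, the fingers measure 117 mm over their backs; the gripper's body (75 mm by 190 mm) begins 51 mm behind the grasp point.
Start: joints at [66.205, 30.224, 82.088, -0, 67.689, -10.227], TCP at [0.147, 0.608, 0.223] pointing down, gripper open.
Joint ranges: [-176.69, 176.69], [-43.24, 126.21], [12.49, 139.97], [-82, 262], [0, 151.66], [-163.58, 163.58]. Speed limits (degrees/s): [159.86, 159.86, 180, 180, 180, 180].

### API

Orientations are given as a 3x3 rotation matrix whose columns are the frame's x, y, z axes.
In Python, from rig import readout, capture, camera_model, bot, spot_in, regions_of gives the robot as it stands.
- The arm moves only by the tool send_rows, never from a script. Its argument "moves" is a list that holds one entry, the list of rows, each a list of 7 numbers: the turn, a rotation vector about the tool's x, y, z in degrees, then the shift along the tool's x, y, z in cm, then the opening, from -1 (shut) to 1 (fully open). A call has exactly 5 rows; each row shifts and turns the commanded pose from where the row before left it, along the tool's axes as they then stand; what a row does not reach is not made up. A row lasts 1/10 s, in which the tool goes at most 50 mm and 8.59 degrees, less where a joint would pass 70% of its speed; a pose out of reach is approached as far as the arm can. A call with a gripper value outside its range is refused whole. The fingers move at their own pace and stop on an object; the grip force is fixed at half the most. Time passes only in rows, so rows that do not move let the fingers close, or fill a call up. It gives the time, the measured TCP pose, the force and the opening at its end, in the units of the state.
- readout.read_state(): the state, without advancing time (a new reading comes with each control period).
- capture(name): name is "scene" or "top" or "wrist"; returns the picture (384x512x3 uint8, blue, green, red); there is no depth.
- camera_model(name): a dict with "camera_matrix" (3x3 intrinsics, pixels), "pose" (4x4, takes a point from camera to world coordinates). Camera axes: x right, y up, looking along -z (the intrinsics and any distortion apply to the point x, -y, -z); pixel columns grow to the right and rows downward; lengths in m; the calibration is good to about 2 mm. The wrist camera is an equidistant fisheye: a pixel r from the principal point sees the ray r / f radians off the axis. A picture is of the moment at which its call begins: read the wrist's pose just before it. camera_model takes no time and is no camera call; for the wrist camera it gives the pose at the moment of the call.
- bot.hand_in(): hands the job in, once; it reports no verdict.
Trained networks look in the newest picture that a camera, given by its name, has taken for a name from the list of things; names that differ only in an ending like _2 or _b are one class to them, and where a whole thing is asked for, a point or a joint stands for the part that bears it (a point fixed in the world has none). Each returns a list of dicts, best first, with "p" (0 to 1); they miss things now and then, are a little off and sometimes report something else, mostly with a low value. They report only what shows in the picture. A call takes as long as a camera call.
- spot_in(camera, thing): "location" ([x, y, z] in m, in world coordinates, good to about 4 mm: the middle of the surface that is visible of it).
- regions_of(camera, thing): "mask" (384x512 bool, what is visible of it).
The state is a dict: "time_s": time; "joint_positions": joint angles; "qvel": joint speeds; "tau": joint torques, N m; "position": TCP position; "tcp_rot": TCP orientation; "force": force on the tool from outside, world axes, zero at the start; "moment": the same for the moment, N m; "opening": opening from 0.0 (shut) to 1.0 (fully open).
Only numpy, scipy, OpenCV 4.12 (cv2) and the standard library are available. Lean on these libraries where they do the work, as an engineer would, in place of code of your own. Each camera call takes 0.05 s, during which the arm holds its last target. There are 200 camera calls.

## Working session

There is one attempt and no reset: what is moved stays moved. The work goes in short steps, Python scripts to look and compute and a tool call to move; the robot and the scene stay as the last step left them, time stands still between calls to the robot, and variables do not carry over. Pictures are saved under pics/ and viewed, about 8 in all and at most 12, crops included, and the job is handed in when it is done.

Besides the shell and the picture viewer there is one more tool, called after "Call:" in YAML: its name, and indented under it one key for each argument. send_rows: Moves the arm, as the interface text tells. Its arguments: {"type":"object","properties":{"moves":{"type":"array","items":{"type":"array","items":{"type":"array","items":{"type":"number"}}}}},"required":["moves"]}

```bash
mkdir -p pics; ls; python3 - <<'E'
from rig import readout, capture, camera_model, spot_in
import cv2, numpy as np
s=readout.read_state(); print(s)
for c in ("scene","top"):
    im=capture(c); cv2.imwrite(f"pics/{c}0.png",im)
    for t in ("fixture","lever_grip","cam_axis","push_face","part_mid","roller","punch","fitting","brush","press_frame"):
        r=spot_in(c,t); print(c,t,[(np.round(d["location"],3).tolist(),round(d["p"],2)) for d in r[:2]])
a=cv2.imread("pics/scene0.png");b=cv2.imread("pics/top0.png")
cv2.imwrite("pics/both0.png",cv2.resize(np.vstack([a,b]),(400*1,600)))
E
```

```text
pics
{'time_s': 0.0, 'joint_positions': array([ 6.62046895e+01,  3.02784782e+01,  8.21567809e+01, -2.15938585e-04,
        6.76897193e+01, -1.02263491e+01]), 'qvel': array([ 0.04926255, -0.00215601,  0.06742527, -0.02011633, -0.02210241,
       -0.06599785]), 'tau': array([-5.23045983e-04, -4.40034628e+01, -1.76596731e+01,  6.34554913e-02,
        5.82012499e-02, -1.61923731e-04]), 'position': array([0.14629388, 0.60687664, 0.22157469]), 'tcp_rot': array([[-9.72088409e-01,  2.34613207e-01, -8.76892719e-04],
       [ 2.34614532e-01,  9.72086432e-01, -1.99726454e-03],
       [ 3.83830875e-04, -2.14724948e-03, -9.99997621e-01]]), 'force': array([-0.1158833 ,  0.07432293, -0.17881298]), 'moment': array([-0.05186661, -0.00337842, -0.01249828]), 'opening': 0.9998935770515233}
scene fixture [([0.522, -0.044, 0.007], 0.78)]
scene lever_grip [([0.518, -0.053, 0.055], 0.79)]
scene cam_axis [([0.52, -0.043, 0.012], 0.81)]
scene push_face [([0.503, 0.002, 0.034], 0.96), ([0.522, -0.04, 0.008], 0.28)]
scene part_mid [([0.574, -0.017, 0.028], 0.48)]
scene roller [([0.505, 0.0, 0.035], 0.63)]
scene punch [([0.427, 0.143, 0.015], 0.66)]
scene fitting [([0.439, 0.22, 0.02], 0.54), ([0.517, -0.052, 0.055], 0.2)]
scene brush [([0.42, 0.342, 0.011], 0.61)]Traceback (most recent call last):
  File "<stdin>", line 7, in <module>
ValueError: it knows: brush, cam, cam_axis, fitting, fixture, lever_grip, part_mid, punch, push_face, roller, seat, slide
```

```bash
python3 - <<'E'
from rig import readout, capture, camera_model, spot_in, regions_of
import cv2, numpy as np
im=capture("top"); cv2.imwrite("pics/top0.png",im)
for t in ("fixture","cam","slide","part_mid","punch","fitting","brush","seat"):
    r=spot_in("top",t); print(t,[(np.round(d["location"],3).tolist(),round(d["p"],2)) for d in r[:2]])
for c in("top","scene"):
    m=camera_model(c);print(m)
a=cv2.imread("pics/scene0.png")
cv2.imwrite("pics/scene0b.png",cv2.resize(a,(800,600)));cv2.imwrite("pics/top0b.png",cv2.resize(im,(800,600)))
E
```

```text
fixture [([0.525, -0.023, 0.014], 0.62)]
cam [([0.515, -0.045, 0.053], 0.49)]
slide [([0.506, 0.006, 0.038], 0.57), ([0.425, 0.154, 0.013], 0.36)]
part_mid [([0.419, 0.353, 0.01], 0.72), ([0.575, -0.012, 0.024], 0.48)]
punch [([0.526, -0.027, 0.01], 0.65)]
fitting [([0.528, -0.021, 0.011], 0.37)]
brush [([0.419, 0.352, 0.008], 0.73)]
seat [([0.527, -0.03, 0.01], 0.68)]
{'camera_matrix': array([[349.00791988,   0.        , 257.65011041],
       [  0.        , 349.00791988, 196.14839343],
       [  0.        ,   0.        ,   1.        ]]), 'pose': array([[ 0.01630222,  0.9947841 , -0.10069174,  0.42801174],
       [-0.99984338,  0.01691274,  0.00521254,  0.16277413],
       [ 0.00688833,  0.10059099,  0.99490402,  1.07345397],
       [ 0.        ,  0.        ,  0.        ,  1.        ]])}
{'camera_matrix': array([[409.6044698 ,   0.        , 255.16077788],
       [  0.        , 409.6044698 , 192.10757081],
       [  0.        ,   0.        ,   1.        ]]), 'pose': array([[ 0.87870301,  0.35934231, -0.31425169,  0.24015269],
       [-0.4773384 ,  0.66884192, -0.569911  , -0.3485597 ],
       [ 0.00539157,  0.65078691,  0.75924129,  0.81796404],
       [ 0.        ,  0.        ,  0.        ,  1.        ]])}
```

View pics/scene0b.png

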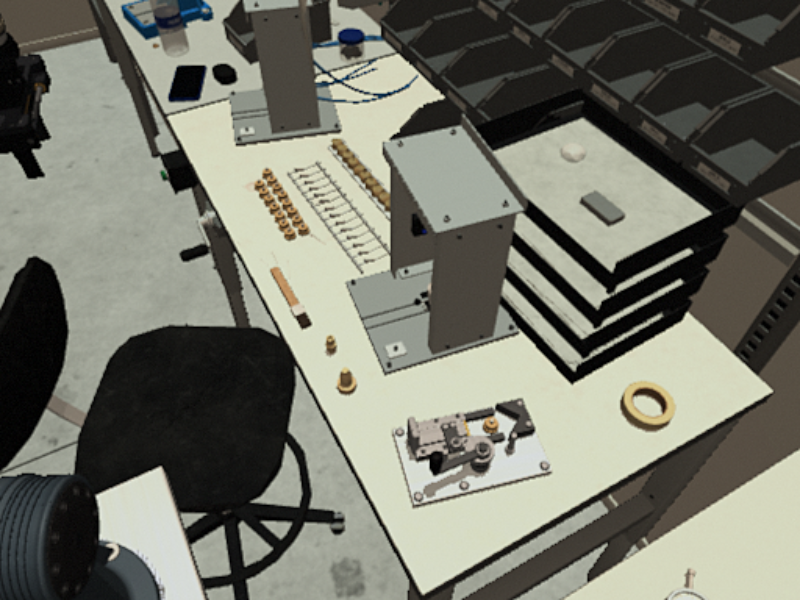

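View pics/top0b.png

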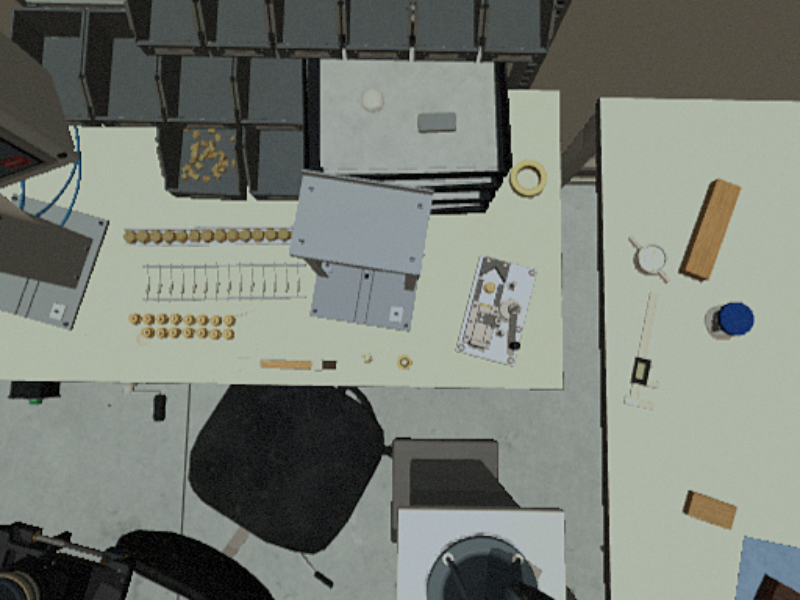

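The fixture is near (0.53, -0.04), yawed about -14°. The lever points back and slightly right, with the knob at (515,345) in the top view. The tall press frame is on the left, at about (300-430,175-330). I'll pull the arm in first, then swing it round inside the press frame.

Call:
send_rows:
  moves:
    - [[0, 0, 0, 0, -3.9, -1.5, -1], [0, 0, 0, 0, -3.9, -1.5, -1], [0, 0, 0, 0, -3.9, -1.5, -1], [0, 0, 0, 0, -3.9, -1.5, -1], [0, 0, 0, 0, -3.9, -1.5, -1]]

```text
time_s: 1.45
position: [0.1004, 0.4165, 0.2981]
tcp_rot: [[-0.972, 0.234, 0.0], [0.234, 0.972, 0.0], [-0.0, 0.0, -1.0]]
force: [0.1, 0.9, 1.4]
opening: 0.633
```

Call:
send_rows:
  moves:
    - [[0, 0, 6, -4.5, -0.24, 0, -1], [0, 0, 6, -4.5, -0.24, 0, -1], [0, 0, 6, -4.5, -0.24, 0, -1], [0, 0, 6, -4.5, -0.24, 0, -1], [0, 0, 6, -4.5, -0.24, 0, -1]]

```text
time_s: 1.95
position: [0.2983, 0.3105, 0.298]
tcp_rot: [[-0.722, 0.692, 0.001], [0.692, 0.722, 0.001], [-0.0, 0.002, -1.0]]
force: [0.5, 0.3, -0.1]
opening: 0.173
```

Call:
send_rows:
  moves:
    - [[0, 0, 6, -4.5, -0.24, 0, -1], [0, 0, 6, -4.5, -0.24, 0, -1], [0, 0, 6, -4.5, -0.24, 0, -1], [0, 0, 6, -4.5, -0.24, 0, -1], [0, 0, 6, -4.5, -0.24, 0, -1]]

```text
time_s: 2.45
position: [0.4138, 0.1193, 0.2979]
tcp_rot: [[-0.279, 0.96, 0.002], [0.96, 0.279, 0.0], [-0.0, 0.001, -1.0]]
force: [-0.3, 0.3, -0.3]
opening: 0.004
```

Call:
send_rows:
  moves:
    - [[0, 0, 6, -4.5, -0.24, 0, -1], [0, 0, 6, -4.5, -0.24, 0, -1], [0, 0, 6, -4.5, -0.24, 0, -1], [0, 0, 6, 0, 0, 0, -1], [0, 0, 6, 0, 0, 0, -1]]

```text
time_s: 2.95
position: [0.43, -0.0145, 0.2977]
tcp_rot: [[0.243, 0.97, 0.0], [0.97, -0.243, -0.0], [0.0, 0.0, -1.0]]
force: [-1.0, -0.1, -0.0]
opening: 0.002
```

```bash
cat > h.py <<'E'
from rig import readout, capture, camera_model, spot_in, regions_of, bot
import cv2, numpy as np
def project(P,m,name):
    P=np.atleast_2d(P); T=np.linalg.inv(m["pose"]); c=P@T[:3,:3].T+T[:3,3]
    x,y,z=c[:,0],-c[:,1],-c[:,2]; K=m["camera_matrix"]
    if name=="wrist":
        r=np.hypot(x,y)+1e-12; th=np.arctan2(r,z); u,v=x/r*th,y/r*th
    else: u,v=x/z,y/z
    return np.c_[K[0,0]*u+K[0,2],K[1,1]*v+K[1,2]]
def ortho(im,m,name,z,x0,x1,y0,y1,s=0.0005):
    # image: up=+x world, left=+y world
    xs=np.arange(x1,x0,-s); ys=np.arange(y1,y0,-s); Y,X=np.meshgrid(ys,xs)
    uv=project(np.c_[X.ravel(),Y.ravel(),np.full(X.size,z)],m,name).astype(np.float32)
    return cv2.remap(im,uv[:,0].reshape(X.shape),uv[:,1].reshape(X.shape),cv2.INTER_CUBIC)
E
python3 - <<'E'
from h import *
m=camera_model("wrist"); im=capture("wrist"); np.savez("w1.npz",im=im,pose=m["pose"],camera_matrix=m["camera_matrix"])
print(m["pose"][:3,3], readout.read_state()["position"])
o=ortho(im,m,"wrist",0.012,0.40,0.66,-0.16,0.10)
cv2.imwrite("pics/w1.png",np.hstack([cv2.resize(im,(280,210)).repeat(1,0) if 0 else o]))
cv2.imwrite("pics/w1raw.png",im)
E
```

```text
[0.44553877 0.05075481 0.45962277] [ 0.42989409 -0.01375613  0.29765477]
```

View pics/w1.png

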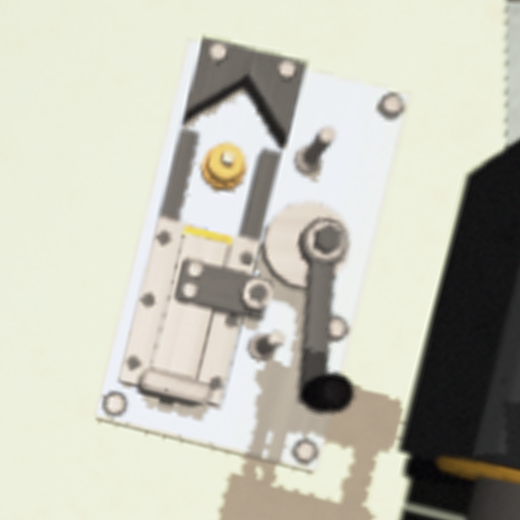

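```bash
cat > fit.py <<'E'
import numpy as np
from scipy.optimize import least_squares
C=np.load("w1.npz")["pose"][:3,3]
def w(col,row,z):
    P=np.array([.66-row*.0005,.10-col*.0005,.012]); return (C+(P-C)*(z-C[2])/(P[2]-C[2]))[:2]
L=[(96,418,.012,-92,58),(314,472,.012,-92,-58),(412,92,.012,104,-58),(198,38,.012,104,58),(325,238,.063,10,-25),(276,340,.054,-38,-15),(327,135,.054,58,-15)]
W=np.array([w(*l[:3]) for l in L]);F=np.array([l[3:] for l in L])/1000
def T(p,F): c,s=np.cos(p[2]),np.sin(p[2]); return F@np.array([[c,s],[-s,c]])+p[:2]
r=least_squares(lambda p:(T(p,F)-W).ravel(),[.52,-.03,-.25],loss="soft_l1",f_scale=.002)
p=r.x
def inv(P): c,s=np.cos(p[2]),np.sin(p[2]); return (P-p[:2])@np.array([[c,-s],[s,c]])
if __name__=="__main__":
    print(p[:2],np.degrees(p[2])); print(np.round((T(p,F)-W)*1000,1))
    k=inv(w(327,392,.096))*1000; print("knob",k,np.hypot(*(k-[10,-25])),np.degrees(np.arctan2(-(k[1]+25),-(k[0]-10))))
    print("tail top",inv(w(174,385,.065))*1000,"roller",inv(w(257,291,.047))*1000,"part",inv(w(223,165,.03))*1000)
E
python3 fit.py
```

```text
[ 0.52653279 -0.0245838 ] -14.223900202173756
[[ 0.6  2.2]
 [-0.9 -1.2]
 [-0.9 -0.4]
 [ 0.6  5.1]
 [-0.  -1.7]
 [ 0.2 -0.1]
 [ 0.4 -0.6]]
knob [-59.68000783 -33.15590758] 70.15570054619639 6.675981138659374
tail top [-70.07677119  25.62087111] roller [-17.4511523  -2.0706285] part [40.43093833 26.32874005]
```

```bash
cat > lev.py <<'E'
import numpy as np
HX,HY,R=15,10,8
def D(t):
    d=np.linspace(0,60,6001)[:,None]*abs(t)
    q=np.maximum(d-[HX,HY],0); ok=np.hypot(*q.T)<=R
    return np.linspace(0,60,6001)[ok].max()
def fing(th,sgn=1,gap=0):
    th=np.radians(th); k=np.array([10,-25])-70*np.array([np.cos(th),np.sin(th)])
    t=sgn*np.array([np.sin(th),-np.cos(th)]); return k-t*(D(t)+gap)
if __name__=="__main__":
    import sys
    a,b,n,s=int(sys.argv[1]),int(sys.argv[2]),int(sys.argv[3]),int(sys.argv[4])
    P=[fing(x,s) for x in np.linspace(a,b,n+1)]
    for x,q,dq in zip(np.linspace(a,b,n+1),P,np.vstack([[0,0],np.diff(P,axis=0)])): print(round(x,1),np.round(q,1),"tool x,y cm",np.round(dq[::-1]/10,2))
E
python3 lev.py 7 172 30 1
```

```text
7.0 [-61.7 -15.5] tool x,y cm [0. 0.]
12.5 [-62.3 -22.2] tool x,y cm [-0.66 -0.06]
18.0 [-62.4 -28.6] tool x,y cm [-0.65 -0.01]
23.5 [-62.  -34.9] tool x,y cm [-0.63  0.04]
29.0 [-61.2 -40.9] tool x,y cm [-0.6   0.08]
34.5 [-60.1 -46.6] tool x,y cm [-0.57  0.11]
40.0 [-58.7 -52. ] tool x,y cm [-0.54  0.13]
45.5 [-56.9 -57.4] tool x,y cm [-0.54  0.19]
51.0 [-54.1 -63.2] tool x,y cm [-0.57  0.28]
56.5 [-50.3 -69. ] tool x,y cm [-0.58  0.37]
62.0 [-45.6 -74.7] tool x,y cm [-0.57  0.48]
67.5 [-39.8 -80.1] tool x,y cm [-0.54  0.58]
73.0 [-33.5 -84.9] tool x,y cm [-0.48  0.63]
78.5 [-27.  -88.9] tool x,y cm [-0.4   0.65]
84.0 [-20.3 -92.2] tool x,y cm [-0.33  0.66]
89.5 [-13.6 -94.8] tool x,y cm [-0.26  0.67]
95.0 [ -6.9 -96.7] tool x,y cm [-0.19  0.67]
100.5 [ -0.2 -98.1] tool x,y cm [-0.13  0.66]
106.0 [  6.3 -98.9] tool x,y cm [-0.08  0.65]
111.5 [ 12.7 -99.2] tool x,y cm [-0.03  0.64]
117.0 [ 19. -99.] tool x,y cm [0.02 0.63]
122.5 [ 25.7 -98. ] tool x,y cm [0.1  0.67]
128.0 [ 32.7 -96.1] tool x,y cm [0.19 0.7 ]
133.5 [ 39.9 -93.1] tool x,y cm [0.3  0.72]
139.0 [ 47.2 -88.9] tool x,y cm [0.42 0.73]
144.5 [ 54.2 -83.6] tool x,y cm [0.53 0.69]
150.0 [ 60.2 -78. ] tool x,y cm [0.56 0.61]
155.5 [ 65.5 -72. ] tool x,y cm [0.6  0.53]
161.0 [ 70.  -65.8] tool x,y cm [0.62 0.45]
166.5 [ 73.7 -59.3] tool x,y cm [0.64 0.38]
172.0 [ 76.8 -52.7] tool x,y cm [0.66 0.3 ]
```

Call:
send_rows:
  moves:
    - [[0, 0, 0, 0.3, 1.2, 4.5, -1], [0, 0, 0, 0.3, 1.2, 4.5, -1], [0, 0, 0, 0.2, 1.2, 4.5, -1], [0, 0, 0, 0, 0, 4.0, -1], [0, 0, 0, 0, 0, 0, -1]]

```text
time_s: 3.5
position: [0.4632, -0.0122, 0.1184]
tcp_rot: [[0.233, 0.972, -0.011], [0.973, -0.233, 0.003], [0.0, -0.012, -1.0]]
force: [-1.6, 0.4, 0.2]
opening: 0.007
```

Call:
send_rows:
  moves:
    - [[0, 0, 0, 0, 0, 1.5, -1], [0, 0, 0, 0, 0, 1.5, -1], [0, 0, 0, 0, 0, 1.5, -1], [0, 0, 0, 0, 0, 0.5, -1], [0, 0, 0, 0, 0, 0, -1]]

```text
time_s: 4.0
position: [0.4672, -0.0133, 0.0735]
tcp_rot: [[0.234, 0.972, 0.001], [0.972, -0.234, -0.0], [-0.0, 0.001, -1.0]]
force: [0.4, -0.6, 0.3]
opening: 0.004
```

Call:
send_rows:
  moves:
    - [[0, 0, 0, -0.6, -0.1, 0, -1], [0, 0, 0, -0.6, -0.1, 0, -1], [0, 0, 0, -0.66, 0, 0, -1], [0, 0, 0, -0.65, 0, 0, -1], [0, 0, 0, -0.63, 0.04, 0, -1]]

```text
time_s: 4.5
position: [0.4594, -0.0443, 0.0731]
tcp_rot: [[0.235, 0.972, 0.004], [0.972, -0.235, -0.001], [0.0, 0.004, -1.0]]
force: [3.2, 3.7, 0.7]
opening: 0.005
```

Call:
send_rows:
  moves:
    - [[0, 0, 0, -0.6, 0.08, 0, -1], [0, 0, 0, -0.57, 0.11, 0, -1], [0, 0, 0, -0.54, 0.13, 0, -1], [0, 0, 0, -0.54, 0.19, 0, -1], [0, 0, 0, -0.57, 0.28, 0, -1]]

```text
time_s: 5.0
position: [0.457, -0.0725, 0.0722]
tcp_rot: [[0.234, 0.972, -0.004], [0.972, -0.234, 0.001], [0.0, -0.004, -1.0]]
force: [-2.3, 2.0, 0.3]
opening: 0.006
```

Call:
send_rows:
  moves:
    - [[0, 0, 0, -0.58, 0.37, 0, -1], [0, 0, 0, -0.57, 0.48, 0, -1], [0, 0, 0, -0.54, 0.58, 0, -1], [0, 0, 0, -0.48, 0.63, 0, -1], [0, 0, 0, -0.4, 0.65, 0, -1]]

```text
time_s: 5.5
position: [0.4795, -0.1046, 0.0725]
tcp_rot: [[0.235, 0.972, -0.0], [0.972, -0.235, 0.0], [-0.0, -0.0, -1.0]]
force: [-2.3, 2.1, 0.1]
opening: -0.0
```

Call:
send_rows:
  moves:
    - [[0, 0, 0, -0.33, 0.66, 0, -1], [0, 0, 0, -0.26, 0.67, 0, -1], [0, 0, 0, -0.19, 0.67, 0, -1], [0, 0, 0, -0.13, 0.66, 0, -1], [0, 0, 0, -0.08, 0.65, 0, -1]]

```text
time_s: 6.0
position: [0.5092, -0.1213, 0.0725]
tcp_rot: [[0.234, 0.972, -0.001], [0.972, -0.234, 0.001], [0.0, -0.001, -1.0]]
force: [-2.7, 2.2, 0.9]
opening: 0.007
```

```bash
python3 - <<'E'
from h import *; from fit import inv
m=camera_model("wrist"); im=capture("wrist"); s=readout.read_state()
print(inv(s["position"][:2])*1000,s["position"][2],s["force"])
o=ortho(im,m,"wrist",0.012,0.40,0.66,-0.16,0.10)
cv2.imwrite("pics/w2.png",o)
E
```

```text
[  8.61748803 -98.36330065] 0.07260332834232126 [-1.80772808  1.47591263 -0.46656663]
```

View pics/w2.png

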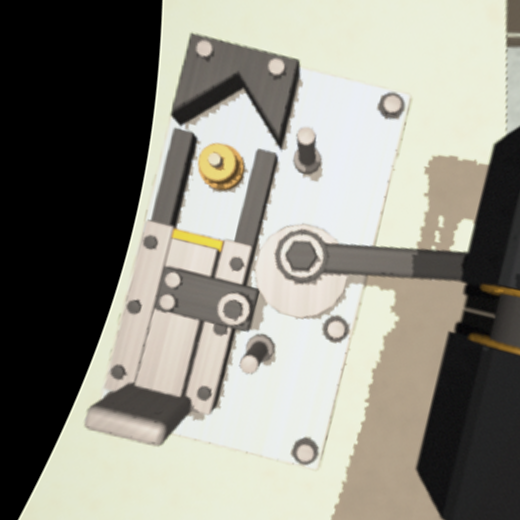

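The lever has followed to about 103° and the slide hasn't moved. I'll continue.

Call:
send_rows:
  moves:
    - [[0, 0, 0, -0.03, 0.64, 0, -1], [0, 0, 0, 0.02, 0.63, 0, -1], [0, 0, 0, 0.1, 0.67, 0, -1], [0, 0, 0, 0.19, 0.7, 0, -1], [0, 0, 0, 0.3, 0.72, 0, -1]]

```text
time_s: 6.55
position: [0.5412, -0.1219, 0.0721]
tcp_rot: [[0.235, 0.972, -0.005], [0.972, -0.235, 0.003], [0.002, -0.006, -1.0]]
force: [-6.7, 6.9, 3.2]
opening: 0.009
```

Call:
send_rows:
  moves:
    - [[0, 0, 0, 0.42, 0.73, 0, -1], [0, 0, 0, 0.53, 0.69, 0, -1], [0, 0, 0, 0.56, 0.61, 0, -1], [0, 0, 0, 0.6, 0.53, 0, -1], [0, 0, 0, 0.62, 0.45, 0, -1]]

```text
time_s: 7.05
position: [0.58, -0.1052, 0.0726]
tcp_rot: [[0.234, 0.972, 0.002], [0.972, -0.234, -0.002], [-0.002, 0.002, -1.0]]
force: [-2.5, -1.9, 0.1]
opening: 0.008
```

Call:
send_rows:
  moves:
    - [[0, 0, 0, 0.5, 0.3, 0, -1], [0, 0, 0, 0.4, 0.2, 0, -1], [0, 0, 0, 0.3, 0.1, 0, -1], [0, 0, 0, 0.2, 0.1, 0, -1], [0, 0, 0, 0, 0, 0, -1]]

```text
time_s: 7.55
position: [0.5895, -0.0922, 0.0728]
tcp_rot: [[0.235, 0.972, 0.002], [0.972, -0.235, -0.0], [0.0, 0.002, -1.0]]
force: [-0.4, -1.9, 0.5]
opening: 0.009
```

```bash
python3 - <<'E'
from h import *; from fit import inv
s=readout.read_state()
print(inv(s["position"][:2])*1000,s["position"][2],s["force"])
m=camera_model("wrist"); im=capture("wrist"); 
o=ortho(im,m,"wrist",0.012,0.40,0.66,-0.16,0.10)
cv2.imwrite("pics/w3.png",o)
E
```

```text
[ 77.70047365 -50.09463814] 0.07283591091997331 [-0.40223722 -1.93790353  0.48900893]
```

View pics/w3.png

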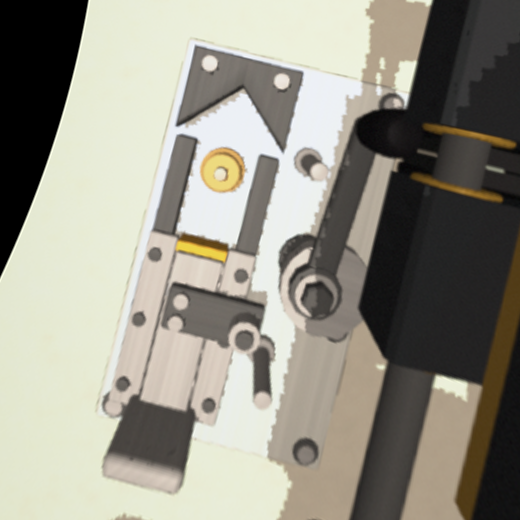

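The lever's left edge runs (318,238) to (357,135), about 6° short of the far stop, with the slide still back. I'll nudge it a few mm more, then hold.

Call:
send_rows:
  moves:
    - [[0, 0, 0, 0.1, 0, 0, -1], [0, 0, 0, 0.1, 0, 0, -1], [0, 0, 0, 0.1, 0, 0, -1], [0, 0, 0, 0, 0, 0, -1], [0, 0, 0, 0, 0, 0, -1]]

```text
time_s: 8.1
position: [0.5905, -0.0897, 0.0728]
tcp_rot: [[0.235, 0.972, 0.002], [0.972, -0.235, -0.001], [-0.0, 0.002, -1.0]]
force: [1.7, -2.7, 0.6]
opening: 0.01
```

Call:
send_rows:
  moves:
    - [[0, 0, 0, -1, 0, 0, -1], [0, 0, 0, -1.5, 0, 0, -1], [0, 0, 0, 0, 0, -3, -1], [0, 0, 0, 0, 0, -3, -1], [0, 0, 0, 0, -1, -2, -1]]

```text
time_s: 8.6
position: [0.5748, -0.1127, 0.1541]
tcp_rot: [[0.236, 0.972, 0.002], [0.972, -0.236, -0.0], [0.0, 0.002, -1.0]]
force: [0.5, -0.4, 0.5]
opening: 0.001
```

Call:
send_rows:
  moves:
    - [[0, 0, 0, 1.9, -3.4, 0, -1], [0, 0, 0, 1.9, -3.4, 0, -1], [0, 0, 0, 1.9, -3.4, 0, -1], [0, 0, 0, 1.9, -3.5, 0, -1], [0, 0, 0, 1.9, -3.5, 0, -1]]

```text
time_s: 9.1
position: [0.4268, 0.0219, 0.1524]
tcp_rot: [[0.236, 0.972, -0.002], [0.972, -0.236, 0.001], [0.0, -0.002, -1.0]]
force: [-0.1, 0.4, 0.1]
opening: 0.004
```

```bash
python3 - <<'E'
from h import *; from fit import inv
s=readout.read_state()
print(inv(s["position"][:2])*1000,s["position"][2],s["force"])
m=camera_model("wrist"); im=capture("wrist"); np.savez("w4.npz",im=im,**m)
o=ortho(im,m,"wrist",0.012,0.40,0.66,-0.16,0.10)
cv2.imwrite("pics/w4.png",o)
E
```

```text
[-108.10716772   20.53511878] 0.1524353301216111 [-0.12639945  0.38974832  0.12614131]
```

View pics/w4.png

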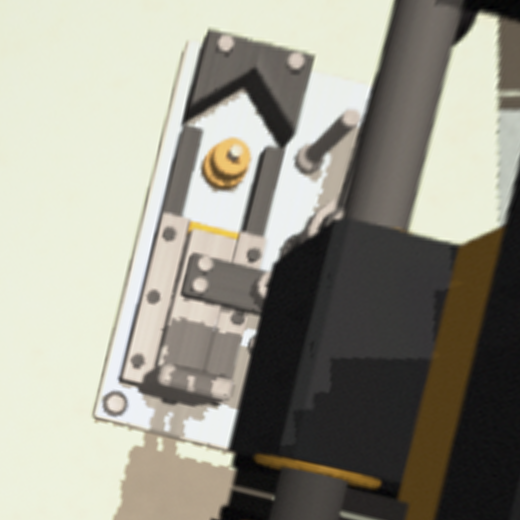

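Call:
send_rows:
  moves:
    - [[0, 0, 0, 0.4, 0, 3, -1], [0, 0, 0, 0, 0, 3, -1], [0, 0, 0, 0, 0, 3, -1], [0, 0, 0, 0, 0, 1.4, -1], [0, 0, 0, 0, 0, 0, -1]]

```text
time_s: 9.65
position: [0.4281, 0.025, 0.0468]
tcp_rot: [[0.236, 0.972, -0.006], [0.972, -0.236, 0.001], [-0.0, -0.006, -1.0]]
force: [0.7, -0.3, 0.6]
opening: 0.004
```

Call:
send_rows:
  moves:
    - [[0, 0, 0, 0, 0.5, 0, -1], [0, 0, 0, 0, 0.5, 0, -1], [0, 0, 0, 0, 0.5, 0, -1], [0, 0, 0, 0, 0.5, 0, -1], [0, 0, 0, 0, 0.5, 0, -1]]

```text
time_s: 10.15
position: [0.4536, 0.0196, 0.049]
tcp_rot: [[0.235, 0.972, -0.002], [0.972, -0.235, 0.0], [-0.0, -0.002, -1.0]]
force: [-2.7, 1.1, 2.3]
opening: 0.004
```

Call:
send_rows:
  moves:
    - [[0, 0, 0, 0, 0.4, 0, -1], [0, 0, 0, 0, 0.4, 0, -1], [0, 0, 0, 0, 0.4, 0, -1], [0, 0, 0, 0, 0.4, 0, -1], [0, 0, 0, 0, 0.4, 0, -1]]

```text
time_s: 10.65
position: [0.4737, 0.0147, 0.0485]
tcp_rot: [[0.234, 0.972, -0.001], [0.972, -0.234, 0.0], [-0.0, -0.001, -1.0]]
force: [-3.3, -1.3, 2.4]
opening: 0.003
```

```bash
python3 - <<'E'
from h import *; from fit import inv
s=readout.read_state()
print(inv(s["position"][:2])*1000,s["position"][2],s["force"])
m=camera_model("wrist"); im=capture("wrist"); np.savez("w5.npz",im=im,**m)
o=ortho(im,m,"wrist",0.012,0.40,0.66,-0.16,0.10)
cv2.imwrite("pics/w5.png",o)
E
```

```text
[-60.90320337  25.11276241] 0.04849180193500556 [-3.28174397 -1.25324999  2.38864801]
```

View pics/w5.png

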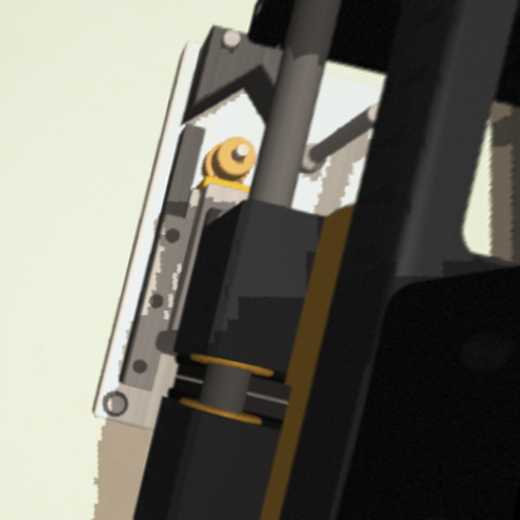

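Call:
send_rows:
  moves:
    - [[0, 0, 0, 0, 0.4, 0, -1], [0, 0, 0, 0, 0.4, 0, -1], [0, 0, 0, 0, 0.4, 0, -1], [0, 0, 0, 0, 0.4, 0, -1], [0, 0, 0, 0, 0.4, 0, -1]]

```text
time_s: 11.2
position: [0.4933, 0.0099, 0.0484]
tcp_rot: [[0.235, 0.972, -0.0], [0.972, -0.235, -0.0], [-0.0, -0.0, -1.0]]
force: [-5.1, -1.2, 0.9]
opening: 0.001
```

Call:
send_rows:
  moves:
    - [[0, 0, 0, 0, 0.15, 0, -1], [0, 0, 0, 0, 0.15, 0, -1], [0, 0, 0, 0, 0.1, 0, -1], [0, 0, 0, 0, 0.1, 0, -1], [0, 0, 0, 0, 0, 0, -1]]

```text
time_s: 11.7
position: [0.4981, 0.0089, 0.0485]
tcp_rot: [[0.235, 0.972, 0.0], [0.972, -0.235, 0.0], [0.0, 0.0, -1.0]]
force: [-3.1, -1.2, -1.0]
opening: 0.008
```

Call:
send_rows:
  moves:
    - [[0, 0, 0, 0, 0.1, 0, -1], [0, 0, 0, 0, 0.1, 0, -1], [0, 0, 0, 0, 0.1, 0, -1], [0, 0, 0, 0, 0, 0, -1], [0, 0, 0, 0, 0, 0, -1]]

```text
time_s: 12.2
position: [0.5007, 0.0083, 0.0485]
tcp_rot: [[0.235, 0.972, -0.0], [0.972, -0.235, 0.0], [0.0, -0.0, -1.0]]
force: [-4.2, -0.2, -0.5]
opening: 0.005
```

Call:
send_rows:
  moves:
    - [[0, 0, 0, 0, 0.1, 0, -1], [0, 0, 0, 0, 0.05, 0, -1], [0, 0, 0, 0, 0.05, 0, -1], [0, 0, 0, 0, 0, 0, -1], [0, 0, 0, 0, 0, 0, -1]]

```text
time_s: 12.7
position: [0.5008, 0.0082, 0.0485]
tcp_rot: [[0.234, 0.972, -0.004], [0.972, -0.234, 0.001], [-0.0, -0.004, -1.0]]
force: [-5.8, -0.7, 1.7]
opening: 0.007
```

Call:
send_rows:
  moves:
    - [[0, 0, 0, 0, 0.1, 0, -1], [0, 0, 0, 0, 0.1, 0, -1], [0, 0, 0, 0, 0, 0, -1], [0, 0, 0, 0, 0, 0, -1], [0, 0, 0, 0, 0, 0, -1]]

```text
time_s: 13.2
position: [0.5008, 0.0082, 0.0485]
tcp_rot: [[0.234, 0.972, -0.008], [0.972, -0.234, 0.002], [-0.0, -0.008, -1.0]]
force: [-8.9, -0.6, 5.5]
opening: 0.002
```

```bash
python3 - <<'E'
from h import *; from fit import inv
s=readout.read_state()
print(inv(s["position"][:2])*1000,s["position"][2],s["force"],s["tcp_rot"][:,2])
ims=[]
for n,b in(("scene",(.40,.66,-.16,.10)),("wrist",(.53,.66,-.1,.03))):
    m=camera_model(n); im=capture(n); o=ortho(im,m,n,.032,*b,s=.0005 if n=="scene" else .00025)
    ims.append(cv2.resize(o,(400,400)))
    for t in ("part_mid",):
        print(n,[(inv(np.array(d["location"][:2]))*1000,round(d["p"],2)) for d in spot_in(n,t)[:2]])
cv2.imwrite("pics/w6.png",np.hstack(ims))
E
```

```text
[-32.97011816  25.50076075] 0.048494586395766315 [-8.89885721 -0.61130764  5.51597133] [-0.00789173  0.00163905 -0.99996752]
scene [(array([70.94456416, 20.33925953]), 0.61), (array([ 24.54439192, -30.62419812]), 0.52)]
wrist [(array([70.05189939, 26.30274422]), 0.82), (array([12.74858209, 46.02734374]), 0.41)]
```

View pics/w6.png

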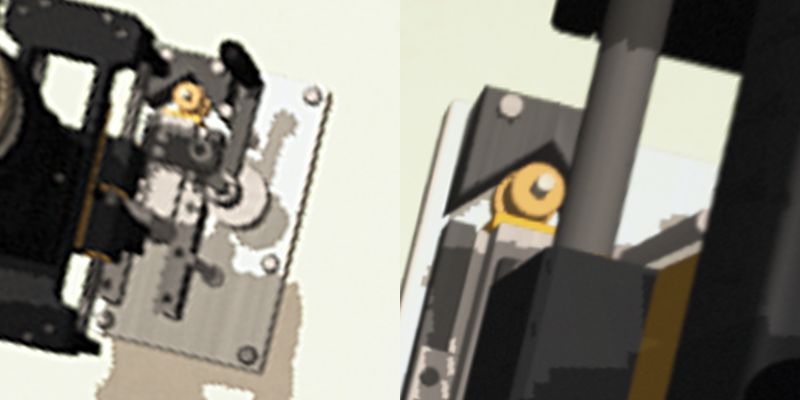

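The part sits against both V flanks in the wrist view. The network puts it at (70.1, 26.3), and the slide stalls at 9 N. I'll back off and go to the left side of the knob.

Call:
send_rows:
  moves:
    - [[0, 0, 0, 0, -0.5, 0, -1], [0, 0, 0, 0, -1.5, 0, -1], [0, 0, 0, 0, -0.5, -3, -1], [0, 0, 0, 0, 0, -4, -1], [0, 0, 0, 0, 0, -3.5, -1]]

```text
time_s: 13.9
position: [0.4832, 0.0129, 0.1556]
tcp_rot: [[0.235, 0.972, 0.006], [0.972, -0.235, -0.001], [0.001, 0.006, -1.0]]
force: [0.5, -0.4, 0.1]
opening: 0.004
```

Call:
send_rows:
  moves:
    - [[0, 0, 0, -0.5, 2.6, 0, -1], [0, 0, 0, -0.5, 2.8, 0, -1], [0, 0, 0, -0.5, 2.8, 0, -1], [0, 0, 0, -0.5, 2.8, 0, -1], [0, 0, 0, -0.6, 2.8, 0, -1]]

```text
time_s: 14.4
position: [0.6124, -0.0453, 0.1548]
tcp_rot: [[0.234, 0.972, 0.007], [0.972, -0.234, -0.001], [0.001, 0.007, -1.0]]
force: [-0.2, -0.3, -0.1]
opening: 0.004
```

```bash
python3 lev.py 176 4 30 -1; python3 - <<'E'
from h import *; from fit import inv
s=readout.read_state()
print(inv(s["position"][:2])*1000,s["position"][2],s["force"])
ims=[]
for n,b in(("scene",(.40,.66,-.16,.10)),("wrist",(.40,.66,-.16,.10))):
    m=camera_model(n); im=capture(n); o=ortho(im,m,n,.055,*b)
    ims.append(cv2.resize(o,(400,400)))
cv2.imwrite("pics/w7.png",np.hstack(ims))
E
```

```text
176.0 [ 81.1 -11.9] tool x,y cm [0. 0.]
170.3 [ 82.1 -18.8] tool x,y cm [-0.7  0.1]
164.5 [ 82.4 -25.7] tool x,y cm [-0.68  0.04]
158.8 [ 82.2 -32.3] tool x,y cm [-0.66 -0.02]
153.1 [ 81.5 -38.7] tool x,y cm [-0.64 -0.07]
147.3 [ 80.5 -44.8] tool x,y cm [-0.61 -0.11]
141.6 [ 79.1 -50.5] tool x,y cm [-0.57 -0.13]
135.9 [ 77.4 -56. ] tool x,y cm [-0.56 -0.17]
130.1 [ 74.7 -62. ] tool x,y cm [-0.59 -0.27]
124.4 [ 71.  -68.1] tool x,y cm [-0.61 -0.37]
118.7 [ 66.2 -74. ] tool x,y cm [-0.6  -0.48]
112.9 [ 60.3 -79.7] tool x,y cm [-0.57 -0.59]
107.2 [ 53.7 -84.8] tool x,y cm [-0.5  -0.66]
101.5 [ 46.9 -88.9] tool x,y cm [-0.42 -0.68]
95.7 [ 40.  -92.3] tool x,y cm [-0.34 -0.69]
90.0 [ 33. -95.] tool x,y cm [-0.27 -0.7 ]
84.3 [ 26. -97.] tool x,y cm [-0.2 -0.7]
78.5 [ 19.1 -98.3] tool x,y cm [-0.13 -0.69]
72.8 [ 12.3 -99. ] tool x,y cm [-0.07 -0.68]
67.1 [  5.7 -99.2] tool x,y cm [-0.02 -0.66]
61.3 [ -0.9 -98.8] tool x,y cm [ 0.04 -0.67]
55.6 [ -8.1 -97.5] tool x,y cm [ 0.13 -0.71]
49.9 [-15.5 -95.1] tool x,y cm [ 0.24 -0.74]
44.1 [-23.1 -91.4] tool x,y cm [ 0.36 -0.76]
38.4 [-30.6 -86.5] tool x,y cm [ 0.5  -0.75]
32.7 [-37.4 -80.8] tool x,y cm [ 0.57 -0.68]
26.9 [-43.3 -74.7] tool x,y cm [ 0.61 -0.59]
21.2 [-48.3 -68.3] tool x,y cm [ 0.64 -0.5 ]
15.5 [-52.5 -61.7] tool x,y cm [ 0.66 -0.42]
9.7 [-55.9 -54.8] tool x,y cm [ 0.68 -0.34]
4.0 [-58.6 -47.9] tool x,y cm [ 0.7  -0.27]
[88.298618    1.03826922] 0.1547632809560032 [-0.20596595 -0.30822153 -0.07615985]
```

View pics/w7.png

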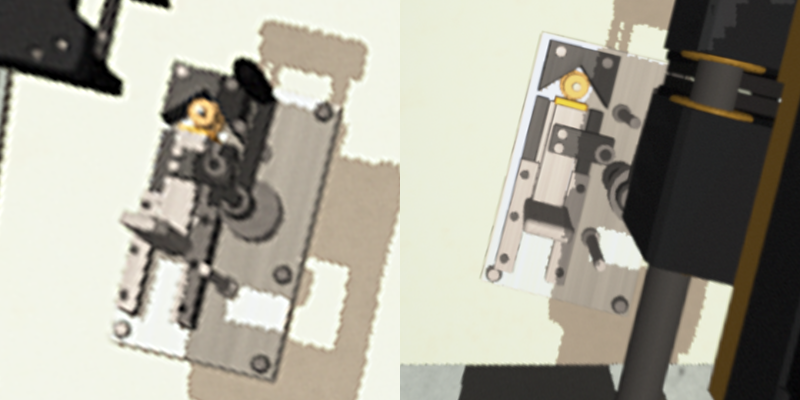

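The slide is home and the part is in the V. The lever is still forward, with the knob at (252,80) in the left half. I'll lower beside it and swing it back.

Call:
send_rows:
  moves:
    - [[0, 0, 0, 0, -0.3, 2.5, -1], [0, 0, 0, 0, 0, 2.5, -1], [0, 0, 0, 0, 0, 2.2, -1], [0, 0, 0, 0, 0, 0.9, -1], [0, 0, 0, 0, 0, 0, -1]]

```text
time_s: 15.0
position: [0.6053, -0.0435, 0.0717]
tcp_rot: [[0.234, 0.972, -0.001], [0.972, -0.234, 0.0], [0.0, -0.001, -1.0]]
force: [0.4, 0.3, -0.0]
opening: 0.007
```

Call:
send_rows:
  moves:
    - [[0, 0, 0, -0.6, -0.2, 0, -1], [0, 0, 0, -0.6, -0.2, 0, -1], [0, 0, 0, -0.7, 0, 0, -1], [0, 0, 0, -0.68, 0.04, 0, -1], [0, 0, 0, -0.66, -0.02, 0, -1]]

```text
time_s: 15.5
position: [0.5939, -0.0746, 0.0732]
tcp_rot: [[0.235, 0.972, -0.0], [0.972, -0.235, 0.001], [0.001, -0.0, -1.0]]
force: [0.3, 3.9, 2.8]
opening: 0.007
```

```bash
python3 - <<'E'
from h import *; from fit import inv
s=readout.read_state()
print(inv(s["position"][:2])*1000,s["position"][2],s["force"])
E
```

```text
[ 77.61019076 -31.94856438] 0.07322538053693148 [0.32488285 3.9376162  2.79640156]
```

Call:
send_rows:
  moves:
    - [[0, 0, 0, -0.64, 0.1, 0, -1], [0, 0, 0, -0.61, 0.05, 0, -1], [0, 0, 0, -0.57, 0.0, 0, -1], [0, 0, 0, -0.56, -0.17, 0, -1], [0, 0, 0, -0.59, -0.27, 0, -1]]

```text
time_s: 16.0
position: [0.5816, -0.1008, 0.0715]
tcp_rot: [[0.235, 0.972, -0.006], [0.972, -0.235, 0.004], [0.003, -0.007, -1.0]]
force: [1.1, 3.9, -0.2]
opening: 0.003
```

Call:
send_rows:
  moves:
    - [[0, 0, 0, -0.61, -0.37, 0, -1], [0, 0, 0, -0.6, -0.48, 0, -1], [0, 0, 0, -0.57, -0.59, 0, -1], [0, 0, 0, -0.5, -0.66, 0, -1], [0, 0, 0, -0.42, -0.68, 0, -1]]

```text
time_s: 16.5
position: [0.551, -0.1231, 0.0729]
tcp_rot: [[0.235, 0.972, 0.001], [0.972, -0.235, -0.001], [-0.0, 0.001, -1.0]]
force: [2.5, 1.4, 1.0]
opening: 0.003
```

```bash
python3 - <<'E'
from h import *; from fit import inv
s=readout.read_state()
print(inv(s["position"][:2])*1000,s["position"][2],s["force"])
E
```

```text
[ 47.92686718 -89.49452434] 0.07285572318373315 [2.51224018 1.40374306 1.02761813]
```

On track (expected (46.9, -88.9)).

Call:
send_rows:
  moves:
    - [[0, 0, 0, -0.3, -0.72, 0, -1], [0, 0, 0, -0.25, -0.74, 0, -1], [0, 0, 0, -0.2, -0.7, 0, -1], [0, 0, 0, -0.13, -0.69, 0, -1], [0, 0, 0, -0.07, -0.68, 0, -1]]

```text
time_s: 17.0
position: [0.5143, -0.1232, 0.0726]
tcp_rot: [[0.235, 0.972, 0.001], [0.972, -0.235, -0.0], [0.0, 0.001, -1.0]]
force: [4.1, 1.2, 0.2]
opening: 0.004
```

Call:
send_rows:
  moves:
    - [[0, 0, 0, -0.02, -0.66, 0, -1], [0, 0, 0, 0.04, -0.67, 0, -1], [0, 0, 0, 0.13, -0.71, 0, -1], [0, 0, 0, 0.24, -0.74, 0, -1], [0, 0, 0, 0.36, -0.76, 0, -1]]

```text
time_s: 17.5
position: [0.4822, -0.1082, 0.0727]
tcp_rot: [[0.234, 0.972, 0.001], [0.972, -0.234, -0.001], [-0.001, 0.002, -1.0]]
force: [3.5, -0.9, -0.4]
opening: 0.0
```

```bash
python3 - <<'E'
from h import *; from fit import inv
s=readout.read_state()
print(inv(s["position"][:2])*1000,s["position"][2],s["force"])
E
```

```text
[-22.43326278 -91.97155319] 0.07272620928160606 [ 3.51402852 -0.88910225 -0.37897076]
```

Call:
send_rows:
  moves:
    - [[0, 0, 0, 0.55, -0.8, 0, -1], [0, 0, 0, 0.57, -0.68, 0, -1], [0, 0, 0, 0.61, -0.59, 0, -1], [0, 0, 0, 0.6, -0.5, 0, -1], [0, 0, 0, 0.5, -0.35, 0, -1]]

```text
time_s: 18.0
position: [0.4587, -0.0724, 0.0723]
tcp_rot: [[0.234, 0.972, -0.003], [0.972, -0.234, 0.001], [0.0, -0.003, -1.0]]
force: [-0.8, -3.0, 1.3]
opening: 0.007
```

Call:
send_rows:
  moves:
    - [[0, 0, 0, 0.4, -0.25, 0, -1], [0, 0, 0, 0.3, -0.15, 0, -1], [0, 0, 0, 0.2, -0.1, 0, -1], [0, 0, 0, 0.2, -0.1, 0, -1], [0, 0, 0, 0, 0, 0, -1]]

```text
time_s: 18.5
position: [0.4571, -0.061, 0.0725]
tcp_rot: [[0.235, 0.972, 0.0], [0.972, -0.235, 0.0], [0.0, 0.0, -1.0]]
force: [-0.1, -0.6, -1.0]
opening: 0.007
```

```bash
python3 - <<'E'
from h import *; from fit import inv
s=readout.read_state()
print(inv(s["position"][:2])*1000,s["position"][2],s["force"])
E
```

```text
[-58.31066784 -52.35130669] 0.07254684097031086 [-0.07819857 -0.6377886  -0.99555599]
```

Call:
send_rows:
  moves:
    - [[0, 0, 0, 0.1, 0, 0, -1], [0, 0, 0, 0.1, 0, 0, -1], [0, 0, 0, 0.1, 0, 0, -1], [0, 0, 0, 0.1, 0, 0, -1], [0, 0, 0, 0, 0, 0, -1]]

```text
time_s: 19.0
position: [0.4575, -0.0571, 0.0725]
tcp_rot: [[0.235, 0.972, -0.001], [0.972, -0.235, 0.0], [0.0, -0.001, -1.0]]
force: [-0.8, -2.2, -0.2]
opening: 0.004
```

Call:
send_rows:
  moves:
    - [[0, 0, 0, 0.1, 0, 0, -1], [0, 0, 0, 0.1, 0, 0, -1], [0, 0, 0, 0.1, 0, 0, -1], [0, 0, 0, 0, 0, 0, -1], [0, 0, 0, 0, 0, 0, -1]]

```text
time_s: 19.5
position: [0.4584, -0.0542, 0.0725]
tcp_rot: [[0.235, 0.972, -0.0], [0.972, -0.235, 0.0], [0.0, -0.0, -1.0]]
force: [-1.1, -1.4, -0.2]
opening: 0.002
```

Call:
send_rows:
  moves:
    - [[0, 0, 0, -0.5, 0, 0, -1], [0, 0, 0, -1.5, 0, 0, -1], [0, 0, 0, -1, -1.5, -3, -1], [0, 0, 0, 0, -3, -4, -1], [0, 0, 0, 0, -2.5, -4, -1]]

```text
time_s: 20.0
position: [0.3821, -0.0669, 0.183]
tcp_rot: [[0.236, 0.972, -0.002], [0.972, -0.236, 0.002], [0.001, -0.002, -1.0]]
force: [0.4, -0.9, 0.9]
opening: 0.009
```

Call:
send_rows:
  moves:
    - [[0, 0, 0, 0, 0, -3, -1], [0, 0, 0, 0, 0, -3, -1], [0, 0, 0, 0, 0, 0, -1], [0, 0, 0, 0, 0, 0, -1], [0, 0, 0, 0, 0, 0, -1]]

```text
time_s: 20.5
position: [0.3828, -0.0668, 0.2416]
tcp_rot: [[0.235, 0.972, -0.002], [0.972, -0.235, 0.001], [0.001, -0.002, -1.0]]
force: [-0.4, 0.7, -0.3]
opening: 0.008
```

```bash
python3 - <<'E'
from h import *; from fit import inv
s=readout.read_state()
print(inv(s["position"][:2])*1000,s["position"][2],s["force"])
m=camera_model("wrist"); im=capture("wrist"); o=ortho(im,m,"wrist",.055,.40,.66,-.16,.10); print(m["pose"][:3,3])
np.savez("w8.npz",im=im,**m)
for t in("part_mid","roller","lever_grip"): print(t,[(inv(np.array(d["location"][:2]))*1000,round(d["p"],2)) for d in spot_in("wrist",t)[:2]])
cv2.imwrite("pics/w8.png",o)
E
```

```text
[-128.94861642  -76.19934078] 0.2416455648899558 [-0.37317311  0.65564521 -0.27902889]
[ 0.39817583 -0.00158298  0.40367288]
part_mid [(array([67.95066814, 23.60370231]), 0.49)]
roller [(array([16.80121184, 23.12087758]), 0.68)]
lever_grip [(array([ -3.72290557, -19.63284278]), 0.78)]
```

View pics/w8.png

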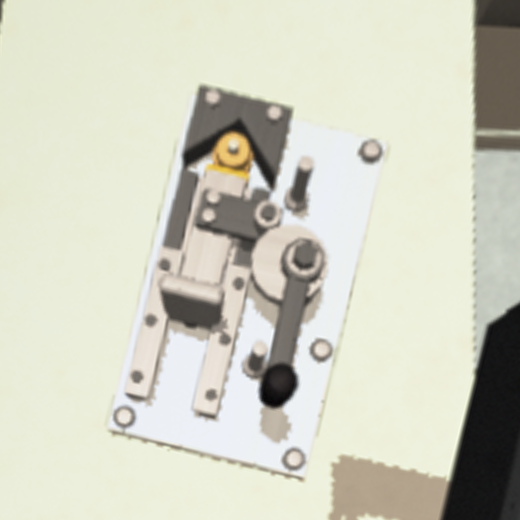

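The lever is about 2° from the near stop. The slide is home and the part is in the V at (235,148). My rough part fix reads about 2 mm off the seat, so I'll check it once with a zoomed overlay.

```bash
python3 - <<'E'
from h import *; from fit import T,p
d=np.load("w8.npz"); im=d["im"]; K=8
uv0=project([[*T(p,np.array([[.06,.015]]))[0],.03]],d,"wrist")[0]
x0,y0=(uv0-[37,37]).astype(int); z=cv2.resize(im[y0:y0+74,x0:x0+74],None,fx=K,fy=K,interpolation=cv2.INTER_CUBIC)
def ring(cx,cy,r,h,col):
    a=np.linspace(0,2*np.pi,60); P=T(p,np.c_[cx+r*np.cos(a),cy+r*np.sin(a)])
    q=(project(np.c_[P,np.full(60,h)],d,"wrist")-[x0,y0]+.5)*K
    cv2.polylines(z,[q.astype(np.int32)],True,col,1)
ring(.07,.025,.011,.013,(255,0,0)); ring(.07,.025,.002,.032,(0,0,255)); ring(.0316,-.002,.007,.047,(0,255,0)); ring(.058,-.015,.003,.054,(255,0,255))
cv2.imwrite("pics/w9.png",z)
E
```

```text
(no output)
```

View pics/w9.png

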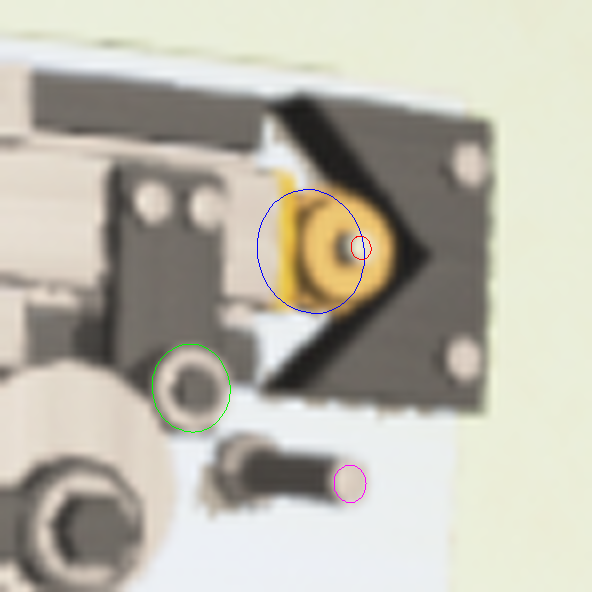

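The roller sits on its home ring, the pin top is about 1 mm from the seat ring, and the part touches the jaw and both V flanks. Handing in.

```bash
python3 - <<'E'
from h import *
s=readout.read_state(); print(s["time_s"],s["force"]); print(bot.hand_in())
E
```

```text
20.7 [-0.16417039 -0.76292968 -0.07215664]
the job is handed in; nothing more can be done
None
```

The brass part is clamped and the job is handed in at about 20.7 s; no verdict was reported. With closed fingertips I swung the lever to about 176° and pushed the slide home by its tail plate, where it stalled at about 9 N. I then swung the lever back to about 2° from the near stop and moved the arm clear.

Last checks from the wrist camera:
- **Slide:** the roller sits on its predicted home position.
- **Part:** it stands against the jaw and both V flanks, about 1 mm from its seat in the zoomed overlay.
- **Disagreement:** my rougher pixel estimate and the network's part reading put the part about 2.3–2.5 mm from its seat, close to the 2.5 mm limit. I trusted the overlay and the visible contact. The network's readings for the roller and the lever knob were plainly wrong, so I ignored them.
- **Forces:** the readings between moves stayed under about 11 N.
- **Not checked:** I did not re-measure the punch, fitting and brush at the end. The arm passed high above them.

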